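# Pack the crate and clamp the row tight

## Task

Stand the glass jar and the square coffee tin upright in the open crate, in a row between the grinder that is already there and the clamp's pad, and let go of them. Then pump the clamp's trigger until the sprung pad meets the row and is pressed back about a centimetre (well beyond two and the glass breaks), and finish while still holding the trigger squeezed towards its post; leave everything else on the table alone.

Things in the scene. Friction and masses are not known exactly. Their poses are not given: they have to be found in the camera images.
- press: Packing press fixed to the table: a plywood board (116 x 400 mm, 12 thick) carrying an open-topped plywood crate with one open end, and a black hand-pumped ratchet bar clamp facing that end. Origin: under the board, on its centre line. Its +y is the pressing direction, along crate and bar; x runs across; z up. 'Press frame' below means this frame, in mm.
- crate_floor (a point): Middle of the crate's floor, press frame (0, 3, 12). Side walls 10 mm thick, inner faces at press x = -40 and +40, y = -121 to +134, tops at z = 48. The -y end is open; the clamp's pad closes it.
- end_wall (a point): Middle of the inner face of the crate's tall end wall (+y end), press frame (0, 119, 57); the wall's top is at z = 102.
- post_mid (a point): Middle of the clamp's fixed grip post, press frame (0, -185, 128): an upright black plate 52 (x) x 10 (y) x 55 mm, z = 100 to 155. It does not move. Below the post and trigger plates, the clamp's parts are no higher than z = 102.
- trigger_mid (a point): Middle of the trigger's grip plate (dark steel, 36 x 8 x 55 mm), behind (-y of) the post. Press y is -215 here when released (leaning back), -197 when home: upright, 3 mm from the post, both together 21 mm thick (y -201 to -180; about 40 when released). Only the trigger moves: centre an evenly closing hand at press y = -190.5, z = 128, fingers about 70 mm apart to begin.
- trigger: The trigger's grip plate as a body; origin at its pivot, press frame (0, -197, 20), axes as the press when released.
- squeeze (a joint): Trigger angle, rad: 0 released (a spring returns it, 3 to 5 N at the grip), 0.17 squeezed home towards the post (+y). Squeezing from 0 to home pushes the bar about 10 mm (5 to 15) forward by a pawl (up to 20 N at the grip against the pressed pad); when let back to 0 for a new stroke the bar stays (play up to 5 mm). The bar cannot be backed off.
- bar (a joint): Advance of the clamp's bar (20 mm wide, press x = 0, z = 73) towards the crate in m: starts between 0 and 0.008, at most 0.085. Pad face at press y = -113 mm + bar - spring.
- spring (a joint): How far the sprung pad is pushed back towards the bar in m: 0 while it touches nothing, 0.030 at its stop. The spring gives 1 N per mm: 0.010 is 10 N on the row. Above 26 N the glass breaks.
- pad: The clamp's pad: upright aluminium plate with a rubber face, 72 mm wide, z = 22 to 98 mm, on the end of the bar. Axes as the press; the pressing face is 40 mm towards +y of the origin.
- pad_face (a point): Middle of the pad's pressing face.
- jar_mid (a point): Centre (half-way up) of the round glass jar with a steel lid, to be packed: 62 mm diameter, 95 mm tall; glass straight-sided up to 74 mm, above it a lid of 57 mm diameter. 0.2 to 0.45 kg. Stands upright on the table.
- jar: The same jar; origin at the centre of its underside.
- tin_mid (a point): Centre (half-way up) of the square coffee tin (reddish copper, steel lid), to be packed: 56 x 56 mm, 108 mm tall (sides straight up to 100 mm); its x and y axes are square to its sides. 0.17 to 0.35 kg. Stands upright on the table.
- tin: The same tin; origin at the centre of its underside.
- grinder_mid (a point): Centre (half-way up) of the round metal coffee grinder already standing in the crate near the tall end wall: 68 mm diameter, 110 mm tall.
- grinder: The same grinder; origin at the centre of its underside.
- shaker: Bystander: small steel shaker, 32 mm diameter, 52 mm tall; origin under it.
- bowl: Bystander: pink glass bowl, 130 mm across, 65 mm tall; origin under it.
- mug: Bystander: white mug, 80 mm across, 90 mm tall; origin under it.
- cafetiere: Bystander: glass and steel coffee press, 94 mm across, 207 mm tall, handle; origin under it.
- tape: Bystander: roll of brown tape lying flat, 90 mm across, 48 mm tall; origin under it.

How it is judged:
By the outcome, as a careful person would: the job done as asked, in the order asked, and still so for the second after the job is handed in, while the arm keeps its last pose, push and grip.
It also fails if it takes over 64 s, if anything falls off the work surface, if the arm or the gripper's body presses on something with over 40 N, if the wrist force passes 120 N, or if a joint passes its speed limit or range.

## Robot

A 6-joint arm with a two-finger parallel gripper is mounted at the origin on the work surface. World frame = base frame: x ahead of the robot, y to its left, z up, the work surface at z = 0. Lengths are in m, angles in rad, forces in N, time in s.
With the tool pointing down it reaches from about 0.325 to 0.75 m from the base axis. Payload 7.6 kg.
Tool frame: the origin (TCP) lies between the finger pads; the fingertips stand 11 mm ahead of it and the grasp point (between the pads) lies 8 mm behind it; z points along the fingers, y is the line along which they close (so a half turn about z gives the same grasp; the last joint's range is limited). The gripper opens to 85 mm and grips with 20 to 120 N. Pads are 22 mm wide; open, the fingers measure 114 mm over their backs; the gripper's body (76 mm by 85 mm) begins 54 mm behind the grasp point. The pads swing forward as they close: fully open they stand 13 mm farther back than shut.
Start: joints at [1.164, 0.052, 1.401, -0, 1.689, -0.07], TCP at [0.173, 0.496, 0.242] pointing down, gripper open.
Joint ranges: [-2.9, 2.9], [-0.91, 2.17], [0.12, 2.37], [-1.06, 4.2], [0.26, 2.73], [-2.93, 2.93]. Speed limits (rad/s): [2.57, 2.57, 3.01, 3.14, 3.14, 3.14].

## Interface

Orientations are given as a unit quaternion [w, x, y, z].
In Python, from rig import bot gives the robot as it stands.
- The arm moves only by the shell command python3 -m handwheel 'ROWS' [OPENING] [FORCE]. ROWS is JSON, a list that holds one entry, the list of rows, each a list of 6 numbers: the shift along the tool's x, y, z in mm, then the turn, a rotation vector about the tool's x, y, z in degrees. In form: [[[x, y, z, wx, wy, wz], ...]]. A call has 1 to 20 rows; each row shifts and turns the commanded pose from where the row before left it, along the tool's axes as they then stand; what a row does not reach is not made up. A row lasts 1/8 s, in which the tool goes at most 62.5 mm and 10.7 degrees, less where a joint would pass 70% of its speed; a pose out of reach is approached as far as the arm can. A call is refused whole if a number of a shift passes 62.5 or a number of a turn 10.7, either way. A call with a gripper value outside its range is refused whole. OPENING is the opening in per cent of the stroke, from 0 (shut) to 100 (fully open), set as the call begins (- or left out, the last holds). The fingers move at their own pace and stop on an object; FORCE is the grip in N (left out, the last holds). Time passes only in rows, so rows that do not move let the fingers close. It gives the time, the measured TCP pose, the force, the opening and the grip force at its end, in the units of the state.
- bot.state(): the state, without advancing time (a new reading comes with each control period).
- bot.snapshot(name): name is "side" or "top"; returns a dict with "pixels" (400x640x3 uint8, red, green, blue), "fov_y" (degrees; the focal length in pixels is half the picture's height over the tangent of half this angle, whatever the lens; pixels are square), "cx", "cy" (the principal point, pixels), "cam_to_world" (4x4, takes a point from camera to world coordinates). Camera axes: x right, y up, looking along -z (the intrinsics and any distortion apply to the point x, -y, -z); pixel columns grow to the right and rows downward; lengths in m; the calibration is good to about 2 mm. A picture is of the moment at which its call begins. There is no depth.
- bot.sign_off(): hands the job in; it is judged then, once.
The state is a dict: "clock": time; "q": joint angles; "joint_velocities": joint speeds; "joint_torque": joint torques, N m; "tcp_pos": TCP position; "tool_rot": TCP orientation; "ft_force": force on the tool from outside, world axes, zero at the start; "moment": the same for the moment, N m; "opening": finger opening in m; "grip_force": force on a finger pad.
Only numpy, scipy, OpenCV 4.12 (cv2) and the standard library are available. Lean on these libraries where they do the work, as an engineer would, in place of code of your own. Each camera call takes 0.05 s, during which the arm holds its last target. There are 200 camera calls.

## Working session

There is one attempt and no reset: what is moved stays moved. The work goes in short steps, Python scripts to look and compute and a shell command to move; the robot and the scene stay as the last step left them, time stands still between calls to the robot, and variables do not carry over. Pictures are saved under pics/ and viewed, at most 10 in all, crops included, and the job is handed in when it is done.

```bash
ls; mkdir -p pics; python3 - <<'E'
from rig import bot
import cv2,numpy as np,pickle
s=bot.state();print(s)
for n in("side","top"):
    d=bot.snapshot(n);pickle.dump(d,open(f'pics/{n}0.pkl','wb'))
    cv2.imwrite(f'pics/{n}0.png',d['pixels'][:,:,::-1])
    print(n,{k:v for k,v in d.items() if k!='pixels'})
E
```

```text
pics
{'clock': 0.0, 'q': array([ 1.16374544e+00,  5.28105700e-02,  1.40176330e+00, -1.99261677e-05,
        1.68857596e+00, -7.03157194e-02]), 'joint_velocities': array([ 9.62609376e-04,  2.86185344e-04,  2.15399187e-05, -8.55383076e-04,
       -3.74773977e-04,  1.11498739e-04]), 'joint_torque': array([ 1.01400336e-03, -3.81679058e+01, -3.60177863e+01,  1.77309209e-05,
        6.41214021e-03, -2.73181627e-05]), 'tcp_pos': array([0.17333992, 0.49525123, 0.24146665]), 'tool_rot': array([-1.74462061e-04,  1.67574335e-01,  9.85859136e-01, -7.58854674e-04]), 'ft_force': array([ 0.23499141, -0.48950963,  0.23817717]), 'moment': array([-0.02021554,  0.03904719,  0.01515803]), 'grip_force': 0.0, 'opening': 0.08569760266071666}
side {'fov_y': 57.10963521321058, 'cx': 320.72347660503266, 'cy': 202.4067998267376, 'cam_to_world': array([[-0.91696014,  0.28072065, -0.28351369,  0.3439758 ],
       [-0.39894299, -0.6355907 ,  0.66096063,  0.5152958 ],
       [ 0.00534664,  0.71918035,  0.69480287,  0.73299704],
       [ 0.        ,  0.        ,  0.        ,  1.        ]])}
top {'fov_y': 50.76612721868795, 'cx': 317.0333966316788, 'cy': 206.48774074251617, 'cam_to_world': array([[ 0.11794271,  0.96952086, -0.21475292,  0.34690447],
       [-0.99301607,  0.1157899 , -0.02262266, -0.0855816 ],
       [ 0.00293308,  0.21592128,  0.97640637,  1.34311228],
       [ 0.        ,  0.        ,  0.        ,  1.        ]])}
```

View pics/side0.png

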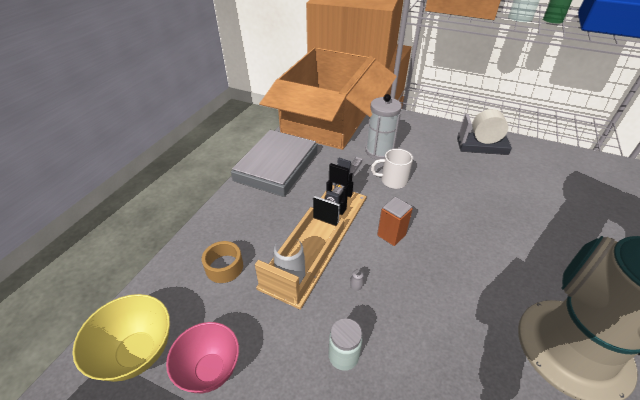

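View pics/top0.png

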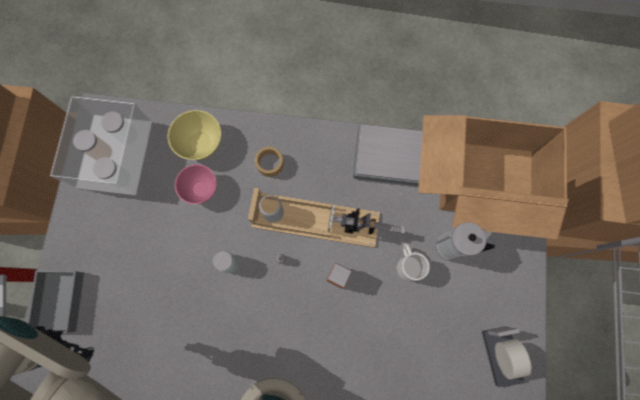

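The side view shows the crate (260–365, 195–305), grinder (289,258), pad (326,210), tin (395,221), jar (345,345) and shaker (357,280). In the top view the grinder is at (271,205), tin at (340,274) and jar at (223,261). Next I'll take enlarged crops.

```bash
cat > h.py <<'E'
import numpy as np,cv2,pickle
from scipy.spatial.transform import Rotation as R
def cam(d):
    f=200/np.tan(np.radians(d['fov_y']/2)); return f,d['cx'],d['cy'],d['cam_to_world']
def ray(d,u,v):
    f,cx,cy,T=cam(d); return T[:3,3],T[:3,:3]@np.array([(u-cx)/f,-(v-cy)/f,-1])
def onz(d,u,v,z):
    o,r=ray(d,u,v); return o+r*(z-o[2])/r[2]
def proj(d,p):
    f,cx,cy,T=cam(d); c=(np.atleast_2d(p)-T[:3,3])@T[:3,:3]
    return np.c_[cx+f*c[:,0]/-c[:,2],cy-f*c[:,1]/-c[:,2]]
def two(d1,p1,d2,p2):
    o1,r1=ray(d1,*p1);o2,r2=ray(d2,*p2)
    a,b=np.linalg.lstsq(np.c_[r1,-r2],o2-o1,rcond=None)[0]
    return (o1+a*r1+o2+b*r2)/2, np.linalg.norm(o1+a*r1-o2-b*r2)
def load(n): return pickle.load(open(f'pics/{n}.pkl','rb'))
def snap(n,tag):
    from rig import bot
    d=bot.snapshot(n);pickle.dump(d,open(f'pics/{n}{tag}.pkl','wb'));return d
def crop(d,x0,y0,w,h,s,fn):
    im=cv2.resize(d['pixels'][y0:y0+h,x0:x0+w,::-1],None,fx=s,fy=s,interpolation=cv2.INTER_CUBIC)
    for x in range(-(-x0//20)*20,x0+w,20): cv2.putText(im,str(x),((x-x0)*s,10),0,.35,(0,255,255));cv2.line(im,((x-x0)*s,12),((x-x0)*s,18),(0,255,255))
    for y in range(-(-y0//20)*20,y0+h,20): cv2.putText(im,str(y),(0,(y-y0)*s+4),0,.35,(0,255,255))
    cv2.imwrite(fn,im)
E
python3 - <<'E'
from h import *
crop(load('top0'),210,180,180,115,4,'pics/tc.png')
crop(load('side0'),245,150,180,145,4,'pics/sc.png')
E
```

```text
(no output)
```

View pics/tc.png

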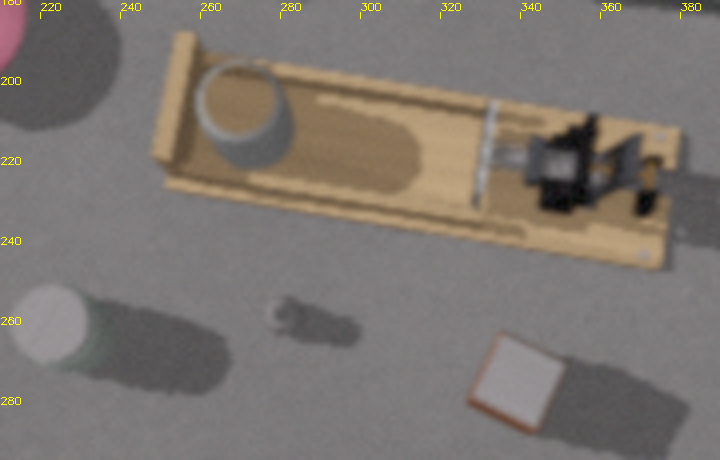

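View pics/sc.png

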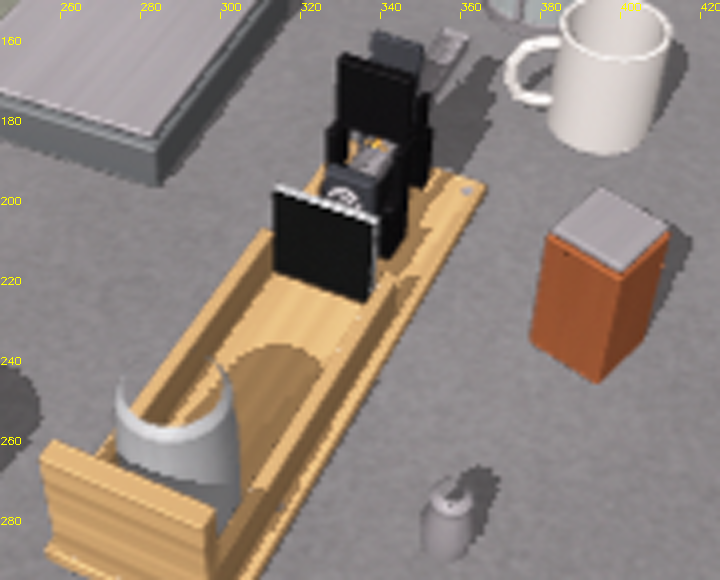

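```bash
python3 - <<'E'
from h import *
np.set_printoptions(precision=4,suppress=True)
t,s=load('top0'),load('side0')
def T(x,y,z): return onz(t,(x+.5)/4-.5+210,(y+.5)/4-.5+180,z)
def S(x,y,z): return onz(s,(x+.5)/4-.5+245,(y+.5)/4-.5+150,z)
P=lambda n,p:print(n,p[:2])
P('T board +x rear',T(680,128,.012));P('T board -x rear',T(663,268,.012));P('S board -x rear',S(485,185,.012))
P('T ew out +x',T(180,30,.102));P('T ew out -x',T(152,158,.102));P('T ew in +x',T(198,36,.102));P('T ew in -x',T(172,162,.102))
P('S ew in +x',S(53,440,.102));P('S ew in -x',S(215,508,.102));P('S ew out +x',S(40,458,.102));P('S ew out -x',S(208,528,.102))
P('S pad face +x',S(273,190,.098));P('S pad face -x',S(376,222,.098));P('T pad +x',T(497,102,.098));P('T pad -x',T(478,206,.098))
P('S post +x',S(340,54,.155));P('S post -x',S(418,74,.155))
P('T board -x front',T(165,187,.012))
P('T grinder',T(239,100,.110));P('T shaker',T(280,313,.052));P('S shaker',S(450,495,.052))
# tin by colour
for d,n in((t,'top'),(s,'side')):
    im=d['pixels'].astype(int)
for n,z,c in(('T',.108,[(503,332),(565,360),(538,430),(472,398)]),('S',.104,[(553,235),(603,187),(668,232),(618,278)])):
    q=np.array([(T if n=='T' else S)(*p,z)[:2] for p in c]);print('tin',n,q,q.mean(0),np.linalg.norm(np.diff(q,axis=0),axis=1))
P('tin base front S',S(597,382,0));P('S tin l',S(530,340,0))
P('T jar',T(50,324,.095));print('S jar',onz(s,346,332.5,.095))
for u,v in((331,332),(361,332),(346,319),(346,348)): P('jar lid S',onz(s,u,v,.095))
E
```

```text
T board +x rear [ 0.6468 -0.2573]
T board -x rear [ 0.5322 -0.2537]
S board -x rear [ 0.5301 -0.2479]
T ew out +x [0.6573 0.139 ]
T ew out -x [0.5568 0.145 ]
T ew in +x [0.6543 0.1247]
T ew in -x [0.5555 0.1296]
S ew in +x [0.6538 0.1295]
S ew in -x [0.5562 0.1336]
S ew out +x [0.6541 0.1425]
S ew out -x [0.5541 0.1458]
S pad face +x [ 0.6289 -0.0984]
S pad face -x [ 0.5588 -0.0978]
T pad +x [ 0.631  -0.1069]
T pad -x [ 0.5502 -0.1015]
S post +x [ 0.6165 -0.1757]
S post -x [ 0.564  -0.1767]
T board -x front [0.5499 0.1477]
T grinder [0.6069 0.0855]
T shaker [0.4577 0.0388]
S shaker [0.4572 0.0431]
tin T [[ 0.4584 -0.1298]
 [ 0.4437 -0.1768]
 [ 0.3917 -0.1625]
 [ 0.4086 -0.1127]] [ 0.4256 -0.1454] [0.0492 0.0539 0.0526]
tin S [[ 0.4544 -0.1249]
 [ 0.4379 -0.1787]
 [ 0.3911 -0.1556]
 [ 0.409  -0.1057]] [ 0.4231 -0.1412] [0.0563 0.0522 0.053 ]
tin base front S [ 0.4084 -0.1132]
S tin l [ 0.4584 -0.13  ]
T jar [0.426  0.2018]
S jar [0.4254 0.2038 0.095 ]
jar lid S [0.4509 0.2139]
jar lid S [0.4005 0.1918]
jar lid S [0.4348 0.1787]
jar lid S [0.4151 0.2309]
```

```bash
cat >> h.py <<'E'
np.set_printoptions(precision=4,suppress=True)
O=np.array([.600,.010]);YAW=-2.4
def press(x,y):
    a=np.radians(YAW);c,s=np.cos(a),np.sin(a);return O+np.array([c*x-s*y,s*x+c*y])/1000
def topress(p):
    a=np.radians(YAW);c,s=np.cos(a),np.sin(a);d=(np.asarray(p)[:2]-O)*1000;return np.array([c*d[0]+s*d[1],-s*d[0]+c*d[1]])
def where():
    from rig import bot
    s=bot.state();w,x,y,z=s['tool_rot'];r=R.from_quat([x,y,z,w]);M=r.as_matrix()
    print('t',round(s['clock'],2),'tcp',s['tcp_pos'],'press',topress(s['tcp_pos']),'yang',np.degrees(np.arctan2(M[1,1],M[0,1])).round(2),'tilt',M[:2,2],'open',round(s['opening'],4),'grip',round(s['grip_force'],1),'F',s['ft_force'],'q',s['q'])
    return s['tcp_pos'],r
def plan(*pts,ang=None):
    """turn (deg about tool z, incl. levelling) done first, then shifts to each point, mm in tool axes"""
    p,r=where()
    if ang is not None:
        y=np.array([np.cos(np.radians(ang)),np.sin(np.radians(ang)),0]);z=np.array([0,0,-1.]);n=R.from_matrix(np.c_[np.cross(y,z),y,z])
        print('turn deg',np.degrees((r.inv()*n).as_rotvec()));r=n
    for q in pts: print('shift mm',(r.inv().apply(np.array(q)-p)*1000).round(1));p=np.array(q)
E
python3 - <<'E'
from h import *
plan((.4257,.2033,.2),(.4257,.2033,.056),ang=-2.4)
print(press(2,4),press(0,-61),press(0,-190.5))
E
```

```text
t 0.1 tcp [0.1734 0.4953 0.2416] press [-446.5603  467.0102] yang 70.7 tilt [-0.0005 -0.0012] open 0.0854 grip 0.0 F [-0.5459  0.4223 -0.0718] q [ 1.1637  0.0527  1.4016 -0.      1.6885 -0.0703]
turn deg [-0.0652  0.0439 73.1042]
shift mm [-281.2  264.3   41.6]
shift mm [  0.   0. 144.]
[0.6022 0.0139] [ 0.5974 -0.0509] [ 0.592  -0.1803]
```

```bash
python3 -m handwheel '[[[0,0,0,0,0,9.2],[0,0,0,0,0,9.2],[0,0,0,0,0,9.2],[0,0,0,0,0,9.1],[0,0,0,0,0,9.1],[0,0,0,0,0,9.1],[0,0,0,0,0,9.1],[0,0,0,0,0,9.1],[-28,26,4,0,0,0],[-28,26,4,0,0,0],[-28,26,4,0,0,0],[-28,27,4,0,0,0],[-28,27,4,0,0,0],[-28,27,4,0,0,0],[-28,27,4,0,0,0],[-28,26,4,0,0,0],[-28,26,5,0,0,0],[-29,26,5,0,0,0]]]' 100 40
python3 -c "
from h import *
plan((.4257,.2033,.056),ang=-2.4)"
```

```text
clock: 2.35
tcp_pos: [0.426, 0.2026, 0.1998]
tool_rot: [-0.0, 0.722, 0.692, -0.0]
ft_force: [0.5, 0.9, -0.3]
opening: 0.0855
grip_force: 0.0
t 2.35 tcp [0.426  0.2026 0.1998] press [-181.9131  185.173 ] yang -2.4 tilt [-0.0006 -0.0001] open 0.0855 grip 0.0 F [ 0.5031  0.9274 -0.2652] q [ 0.3656 -0.0827  1.6188  0.0001  1.6061  0.4074]
turn deg [-0.0333  0.0065  0.0032]
shift mm [  0.7  -0.3 143.8]
```

```bash
python3 -m handwheel '[[[0,0,30,0,0,0],[0,0,30,0,0,0],[0,0,30,0,0,0],[0,0,24,0,0,0],[0,0,18,0,0,0],[0,0,12,0,0,0],[0,0,0,0,0,0]]]' 
python3 -m handwheel '[[[0,0,0,0,0,0],[0,0,0,0,0,0],[0,0,0,0,0,0],[0,0,0,0,0,0],[0,0,0,0,0,0]]]' 0 45
python3 -c "
from h import *
plan()"
```

```text
clock: 3.22
tcp_pos: [0.425, 0.2036, 0.0555]
tool_rot: [-0.0, 0.722, 0.692, -0.001]
ft_force: [-1.2, 0.8, 0.3]
opening: 0.0853
grip_force: 0.0
clock: 3.85
tcp_pos: [0.4263, 0.2041, 0.0577]
tool_rot: [0.0, 0.722, 0.692, 0.001]
ft_force: [-0.2, -0.4, 5.8]
opening: 0.0607
grip_force: 49.6
t 3.85 tcp [0.4263 0.2041 0.0577] press [-181.6402  186.6463] yang -2.4 tilt [0.0024 0.0011] open 0.0607 grip 49.6 F [-0.2107 -0.4475  5.7586] q [0.3682 0.0542 1.7798 0.0001 1.3049 0.41  ]
```

```bash
python3 -m handwheel '[[[0,0,-8,0,0,0],[0,0,-22,0,0,0],[0,0,-30,0,0,0],[0,0,-30,0,0,0],[0,0,-30,0,0,0],[0,0,-20,0,0,0],[0,0,-10,0,0,0]]]' 
python3 -c "
from h import *
plan((*press(2,4),.207),(*press(2,4),.068),ang=-2.4)"
```

```text
clock: 4.72
tcp_pos: [0.4256, 0.2038, 0.2075]
tool_rot: [0.0, 0.722, 0.692, 0.001]
ft_force: [1.4, -0.1, -3.0]
opening: 0.0604
grip_force: 49.5
t 4.72 tcp [0.4256 0.2038 0.2075] press [-182.35    186.3025] yang -2.4 tilt [0.0012 0.0006] open 0.0604 grip 49.5 F [ 1.4263 -0.1311 -2.9728] q [ 0.3682 -0.0876  1.608   0.0001  1.6198  0.41  ]
turn deg [ 0.0694 -0.035   0.0029]
shift mm [-182.3  184.4    0.5]
shift mm [  0.   0. 139.]
```

```bash
python3 -m handwheel '[[[-14,14,0,0,0,0],[-24,24,0,0,0,0],[-24,24,0,0,0,0],[-24,25,0,0,0,0],[-24,25,0,0,0,0],[-24,24,0,0,0,0],[-22,22,0,0,0,0],[-16,16,0,0,0,0],[-10,10,0,0,0,0],[0,0,20,0,0,0],[0,0,20,0,0,0],[0,0,10,0,0,0],[0,0,0,0,0,0]]]' 
python3 - <<'E'
from h import *
plan((*press(2,4),.068),ang=-2.4)
a=snap('top','1');b=snap('side','1')
crop(b,235,130,190,150,4,'pics/s1.png')
crop(a,230,170,165,120,4,'pics/t1.png')
E
```

```text
clock: 6.35
tcp_pos: [0.6013, 0.0144, 0.1556]
tool_rot: [-0.001, 0.722, 0.692, -0.001]
ft_force: [0.4, -0.9, -1.8]
opening: 0.0605
grip_force: 49.5
t 6.35 tcp [0.6013 0.0144 0.1556] press [1.1117 4.4647] yang -2.38 tilt [-0.0017  0.0002] open 0.0605 grip 49.5 F [ 0.4269 -0.8938 -1.8136] q [-0.0375  0.3086  1.2853  0.0001  1.5493  0.0041]
turn deg [-0.0964 -0.0057  0.0198]
shift mm [-0.5  0.9 87.6]
```

View pics/s1.png

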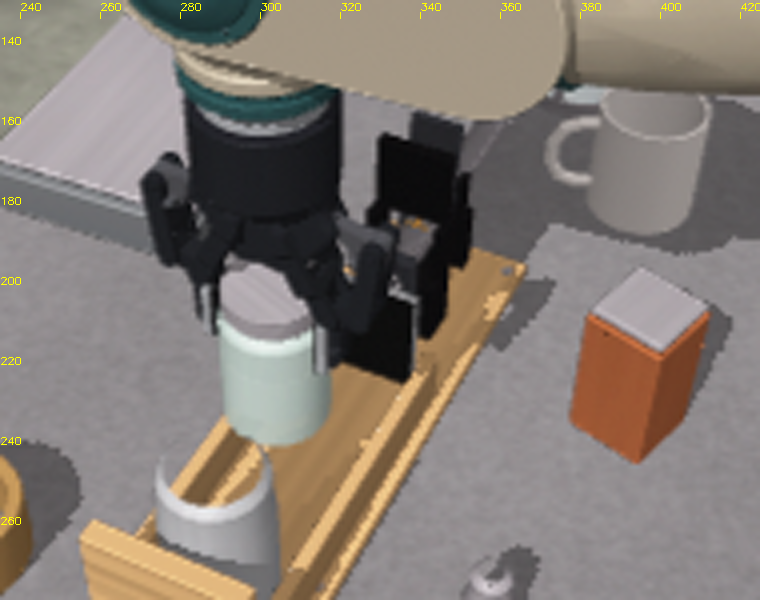

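The jar hangs upright over the crate (275,225), between the grinder (270,245) and the pad (345,215). Lowering it.

```bash
python3 -m handwheel '[[[0,0.5,12,0,0,0],[0,0.5,18,0,0,0],[0,0,18,0,0,0],[0,0,14,0,0,0],[0,0,10,0,0,0],[0,0,6,0,0,0],[0,0,4,0,0,0],[0,0,2,0,0,0],[0,0,0,0,0,0]]]' 
python3 -c "
from h import *
plan()"
```

```text
clock: 7.58
tcp_pos: [0.6028, 0.0142, 0.0725]
tool_rot: [0.0, 0.722, 0.692, 0.0]
ft_force: [0.1, -1.2, -2.5]
opening: 0.0608
grip_force: 49.5
t 7.58 tcp [0.6028 0.0142 0.0725] press [2.6583 4.2776] yang -2.4 tilt [0.0004 0.0001] open 0.0608 grip 49.5 F [ 0.1282 -1.231  -2.4931] q [-0.0378  0.3834  1.3641  0.0001  1.3937  0.004 ]
```

```bash
python3 -m handwheel '[[[0,0,1.5,0,0,0],[0,0,1,0,0,0],[0,0,0,0,0,0]]]' 
python3 -m handwheel '[[[0,0,0.5,0,0,0],[0,0,0.5,0,0,0],[0,0,0,0,0,0]]]'
```

```text
clock: 7.95
tcp_pos: [0.6028, 0.0142, 0.0699]
tool_rot: [0.0, 0.722, 0.692, 0.0]
ft_force: [0.4, -0.5, -2.7]
opening: 0.0609
grip_force: 49.5
clock: 8.32
tcp_pos: [0.6029, 0.0141, 0.0698]
tool_rot: [0.0, 0.722, 0.692, 0.0]
ft_force: [-3.6, 0.3, 4.7]
opening: 0.0606
grip_force: 50.2
```

```bash
python3 -m handwheel '[[[0,0,0,0,0,0],[0,0,0,0,0,0],[0,0,0,0,0,0],[0,0,-10,0,0,0],[0,0,-25,0,0,0],[0,0,-35,0,0,0],[0,0,-35,0,0,0],[0,0,-20,0,0,0]]]' 100
python3 - <<'E'
from h import *
d=load('side0');h=cv2.cvtColor(d['pixels'],cv2.COLOR_RGB2HSV)
m=((h[...,0]<12)&(h[...,1]>140)).astype(np.uint8)*255
m[:190]=0;m[250:]=0;m[:,:370]=0;m[:,425:]=0
c=max(cv2.findContours(m,0,2)[0],key=cv2.contourArea)
q=cv2.approxPolyDP(c,3,True)[:,0];print(q)
for u,v in q: print(u,v,onz(d,u,v,0),onz(d,u,v,.1))
plan((.4245,-.143,.19),(.4245,-.143,.062),ang=-18)
E
```

```text
clock: 9.32
tcp_pos: [0.6034, 0.0142, 0.1971]
tool_rot: [0.001, 0.722, 0.692, 0.001]
ft_force: [-0.3, -0.5, -0.3]
opening: 0.0856
grip_force: 0.0
[[411 208]
 [401 218]
 [382 209]
 [378 235]
 [394 245]
 [405 234]]
411 208 [ 0.4002 -0.2644  0.    ] [ 0.3925 -0.158   0.1   ]
401 218 [ 0.4162 -0.2147  0.    ] [ 0.4063 -0.1151  0.1   ]
382 209 [ 0.4742 -0.2273  0.    ] [ 0.4565 -0.126   0.1   ]
378 235 [ 0.4559 -0.1297  0.    ] [ 0.4406 -0.0417  0.1   ]
394 245 [ 0.4083 -0.1137  0.    ] [ 0.3995 -0.0279  0.1   ]
405 234 [ 0.3916 -0.1618  0.    ] [ 0.3851 -0.0694  0.1   ]
t 9.32 tcp [0.6034 0.0142 0.1971] press [3.1895 4.2921] yang -2.4 tilt [ 0.004 -0.   ] open 0.0856 grip 0.0 F [-0.2877 -0.5254 -0.2809] q [-0.0378  0.2872  1.2277  0.0001  1.6227  0.004 ]
turn deg [ 0.2237 -0.039  15.6047]
shift mm [-204.7 -121.5    7.1]
shift mm [  0.   0. 128.]
```

```bash
python3 -m handwheel '[[[0,0,0,0,0,8],[0,0,0,0,0,8],[-17,-10,0,0,0,0],[-27,-16,1,0,0,0],[-27,-16,1,0,0,0],[-27,-16,1,0,0,0],[-27,-16,1,0,0,0],[-27,-16,1,0,0,0],[-25,-15,1,0,0,0],[-18,-11,0,0,0,0],[-10,-6,0,0,0,0],[0,0,15,0,0,0],[0,0,20,0,0,0],[0,0,10,0,0,0],[0,0,0,0,0,0]]]'
python3 - <<'E'
from h import *
plan((.424,-.1437,.062),ang=-18.4)
E
```

```text
clock: 11.2
tcp_pos: [0.4221, -0.1413, 0.1418]
tool_rot: [-0.001, 0.811, 0.585, -0.0]
ft_force: [-0.4, -0.1, 1.0]
opening: 0.0851
grip_force: 0.0
t 11.2 tcp [ 0.4221 -0.1413  0.1418] press [-171.4292 -158.6512] yang -18.36 tilt [-0.0018  0.001 ] open 0.0851 grip 0.0 F [-0.3585 -0.0686  1.0079] q [-0.4062 -0.1191  1.7702  0.0002  1.4926 -0.0857]
turn deg [-0.1176 -0.0228  0.0357]
shift mm [-1.6  2.6 79.8]
```

```bash
python3 -m handwheel '[[[-1,1.5,12,0,0,0],[-1,1,20,0,0,0],[0,0,20,0,0,0],[0,0,16,0,0,0],[0,0,8,0,0,0],[0,0,4,0,0,0],[0,0,0,0,0,0]]]'
python3 -m handwheel '[[[0,0,0,0,0,0],[0,0,0,0,0,0],[0,0,0,0,0,0],[0,0,0,0,0,0],[0,0,0,0,0,0]]]' 0 40
python3 -m handwheel '[[[0,0,-8,0,0,0],[0,0,-22,0,0,0],[0,0,-30,0,0,0],[0,0,-30,0,0,0],[0,0,-30,0,0,0],[0,0,-20,0,0,0],[0,0,-10,0,0,0],[0,0,0,0,0,-8],[0,0,0,0,0,-8]]]'
python3 - <<'E'
from h import *
plan((*press(0,-61),.212),(*press(0,-61),.076),ang=-2.4)
a=snap('top','2');b=snap('side','2')
cv2.imwrite('pics/s2.png',np.hstack([cv2.resize(b['pixels'][110:310,235:435,::-1],None,fx=2,fy=2),cv2.resize(a['pixels'][170:320,230:430,::-1],(400,300)).repeat(1,0) if 0 else cv2.resize(a['pixels'][150:350,230:430,::-1],(400,400))]))
E
```

```text
clock: 12.08
tcp_pos: [0.4242, -0.1446, 0.063]
tool_rot: [0.0, 0.811, 0.585, 0.0]
ft_force: [0.7, 0.3, -0.4]
opening: 0.0857
grip_force: 0.0
clock: 12.7
tcp_pos: [0.4245, -0.1447, 0.0635]
tool_rot: [0.001, 0.811, 0.585, 0.0]
ft_force: [0.6, 0.8, 5.1]
opening: 0.0556
grip_force: 42.9
clock: 13.82
tcp_pos: [0.4235, -0.1444, 0.2119]
tool_rot: [-0.001, 0.72, 0.694, -0.0]
ft_force: [-0.3, 0.4, -2.9]
opening: 0.0557
grip_force: 42.9
t 13.82 tcp [ 0.4235 -0.1444  0.2119] press [-169.8368 -161.6373] yang -2.14 tilt [-0.0018  0.0008] open 0.0557 grip 42.9 F [-0.3294  0.3806 -2.8909] q [-0.4111 -0.1582  1.6637  0.      1.6381 -0.3738]
turn deg [-0.1036 -0.0432  0.2628]
shift mm [100.6 169.8  -0.1]
shift mm [  0.   0. 136.]
```

View pics/s2.png

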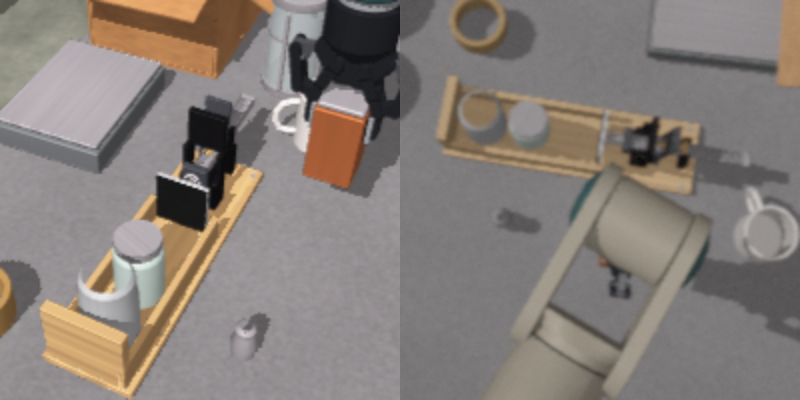

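Jar stands upright in the crate next to the grinder (side approx. (304,235)); the tin is held square under the gripper. I'll carry the tin to its slot.

```bash
python3 -m handwheel '[[[8,14,0,0,0,0.25],[13,22,0,0,0,0],[14,24,0,0,0,0],[14,24,0,0,0,0],[14,24,0,0,0,0],[14,23,0,0,0,0],[12,20,0,0,0,0],[8,13,0,0,0,0],[4,6,0,0,0,0],[0,0,15,0,0,0],[0,0,20,0,0,0],[0,0,10,0,0,0],[0,0,0,0,0,0]]]'
python3 - <<'E'
from h import *
plan((*press(0,-61),.076),ang=-2.4)
t,s=load('top2'),load('side2')
print('jar',topress(onz(t,294,212,.107)),topress(onz(s,235+137/2,110+238/2,.107)))
print('grinder T',topress(onz(t,230+80/2+.0,150+105/2,.122)))
print('pad S', topress(onz(s,235+158/2,110+177/2,.098)),topress(onz(s,235+208/2,110+193/2,.098)))
b=snap('side','3');crop(b,255,130,150,150,4,'pics/s3.png')
E
```

```text
clock: 15.55
tcp_pos: [0.5978, -0.0516, 0.1666]
tool_rot: [-0.001, 0.723, 0.69, -0.001]
ft_force: [-0.0, -0.0, -2.6]
opening: 0.0553
grip_force: 43.2
t 15.55 tcp [ 0.5978 -0.0516  0.1666] press [  0.3365 -61.6015] yang -2.68 tilt [-0.0022  0.0003] open 0.0553 grip 43.2 F [-0.0042 -0.0296 -2.5742] q [-0.1476  0.2979  1.2761  0.      1.5698 -0.1008]
turn deg [-0.1257 -0.0144 -0.2832]
shift mm [ 0.6 -0.3 90.6]
jar [-6.1622 -0.7134] [0.2842 5.689 ]
grinder T [ 7.8906 73.3414]
pad S [  28.5599 -103.8001] [ -39.4334 -105.3909]
```

View pics/s3.png

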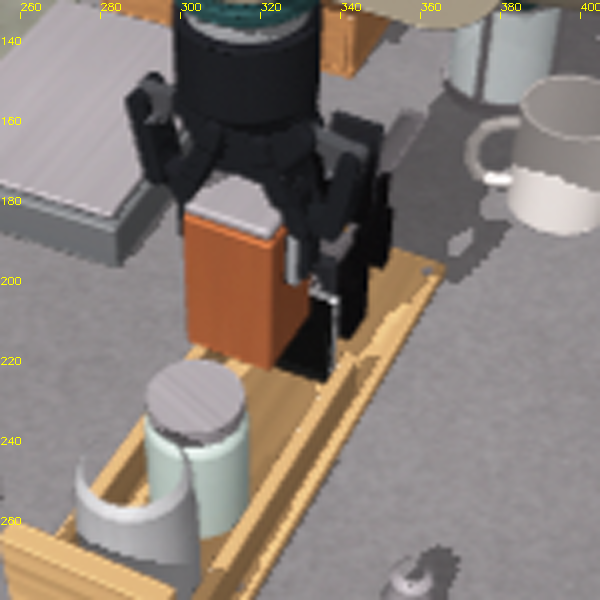

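The tin hangs upright and square at (313,200) between jar (303,240) and pad (335,215). Lowering it about 3 mm further back, to keep clear of the jar.

```bash
python3 -m handwheel '[[[-2,0,10,0,0,-0.3],[-1,0,18,0,0,0],[0,0,20,0,0,0],[0,0,16,0,0,0],[0,0,10,0,0,0],[0,0,7,0,0,0],[0,0,4,0,0,0],[0,0,2,0,0,0],[0,0,0,0,0,0]]]'
python3 -m handwheel '[[[0,0,2,0,0,0],[0,0,1,0,0,0],[0,0,0,0,0,0]]]'
python3 -c "
from h import *
plan()"
```

```text
clock: 16.73
tcp_pos: [0.5985, -0.0545, 0.0811]
tool_rot: [0.0, 0.721, 0.692, 0.0]
ft_force: [0.1, -0.9, -2.8]
opening: 0.0556
grip_force: 43.2
clock: 17.1
tcp_pos: [0.5983, -0.0544, 0.0777]
tool_rot: [-0.0, 0.721, 0.692, -0.0]
ft_force: [0.3, 0.0, -2.7]
opening: 0.056
grip_force: 43.2
t 17.1 tcp [ 0.5983 -0.0544  0.0777] press [  0.9646 -64.4327] yang -2.35 tilt [-0.0002  0.0001] open 0.056 grip 43.2 F [ 0.2847  0.0086 -2.7421] q [-0.1522  0.3724  1.3672  0.0001  1.4022 -0.1113]
```

```bash
python3 -m handwheel '[[[0,0,1.5,0,0,0],[0,0,0.5,0,0,0],[0,0,0,0,0,0]]]'
python3 -m handwheel '[[[0,0,0.5,0,0,0],[0,0,0.5,0,0,0],[0,0,0,0,0,0]]]'
```

```text
clock: 17.48
tcp_pos: [0.5983, -0.0544, 0.0757]
tool_rot: [-0.0, 0.721, 0.692, -0.0]
ft_force: [0.7, -0.4, -1.7]
opening: 0.0558
grip_force: 43.2
clock: 17.85
tcp_pos: [0.5984, -0.0545, 0.0755]
tool_rot: [0.0, 0.721, 0.692, 0.0]
ft_force: [-1.7, 0.6, 3.9]
opening: 0.0559
grip_force: 43.6
```

```bash
python3 -m handwheel '[[[0,0,0,0,0,0],[0,0,0,0,0,0],[0,0,0,0,0,0],[0,0,-8,0,0,0],[0,0,-22,0,0,0],[0,0,-30,0,0,0],[0,0,-30,0,0,0],[0,0,-30,0,0,0],[0,0,-20,0,0,0],[0,0,-8,0,0,9],[0,0,0,0,0,9],[0,0,0,0,0,9],[0,0,0,0,0,9],[0,0,0,0,0,9],[0,0,0,0,0,9],[0,0,0,0,0,9],[0,0,0,0,0,9],[0,0,0,0,0,9],[0,0,0,0,0,9]]]' 100
python3 - <<'E'
from h import *
plan((*press(0,-190.5),.22),(*press(0,-190.5),.12),ang=-92.4)
t=snap('top','4');s=snap('side','4')
cv2.imwrite('pics/s4.png',np.hstack([cv2.resize(s['pixels'][120:320,235:435,::-1],None,fx=2,fy=2),cv2.resize(t['pixels'][150:350,230:430,::-1],(400,400))]))
E
```

```text
clock: 20.23
tcp_pos: [0.5984, -0.0544, 0.2234]
tool_rot: [0.0, 1.0, -0.023, 0.0]
ft_force: [-0.1, 0.4, -0.3]
opening: 0.0852
grip_force: 0.0
t 20.23 tcp [ 0.5984 -0.0544  0.2234] press [  1.0713 -64.4502] yang -92.64 tilt [ 0.0007 -0.    ] open 0.0852 grip 0.0 F [-0.1332  0.3914 -0.28  ] q [-0.1522  0.2722  1.1934  0.0001  1.6753  1.4647]
turn deg [-0.0004 -0.0421 -0.2423]
shift mm [ -1.1 126.    3.4]
shift mm [  0.   0. 100.]
```

View pics/s4.png

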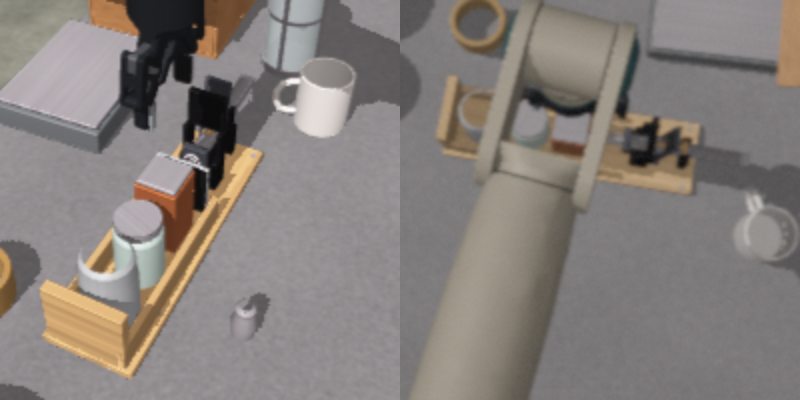

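The jar (303,245) and tin (318,215) stand upright in line with the grinder, with the pad behind them and everything clear. Next I'll check the post position with projected model points.

```bash
python3 - <<'E'
from h import *
P=lambda x,y,z:np.r_[press(x,y),z/1000]
pts=[P(x,y,155) for x in(-26,26) for y in(-190,-180)]+[P(x,-105,98) for x in(-36,36)]+[P(x,y,102) for x in(-50,50) for y in(119,134)]+[P(x,y,48) for x in(-50,-40,40,50) for y in (-121,)]
out=[]
for n,x0,y0 in(('side4',290,130),('top0',320,190)):
    d=load(n);s=6;w,h=(65,100) if n[0]=='s' else (65,100)
    im=cv2.resize(d['pixels'][y0:y0+h,x0:x0+w,::-1],None,fx=s,fy=s,interpolation=cv2.INTER_CUBIC)
    im=np.clip(im.astype(float)*1.6,0,255).astype(np.uint8)
    for u,v in proj(d,pts): cv2.circle(im,(int((u-x0+.5)*s),int((v-y0+.5)*s)),2,(0,0,255),-1)
    out.append(im)
cv2.imwrite('pics/o4.png',np.hstack(out))
E
```

```text
(no output)
```

View pics/o4.png

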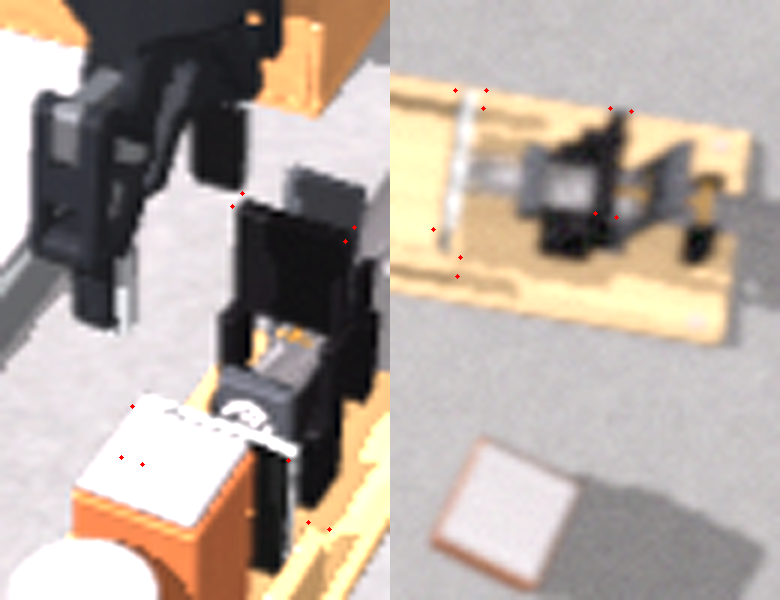

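In both views the projected post points sit within about 2 px of the real post. The press is about 3 mm towards -x of my estimate, and the pad is near y = -110. Moving over the trigger.

```bash
python3 -m handwheel '[[[0,10,0,0,0,-0.2],[-1,18,0,0,0,0],[-1,20,0,0,0,0],[-1,20,0,0,0,0],[-1,20,0,0,0,0],[0,18,0,0,0,0],[0,13,0,0,0,0],[0,8,0,0,0,0],[0,0,12,0,0,0],[0,0,20,0,0,0],[0,0,20,0,0,0],[0,0,20,0,0,0],[0,0,15,0,0,0],[0,0,8,0,0,0],[0,0,5,0,0,0],[0,0,0,0,0,0]]]' 100 30
python3 - <<'E'
from h import *
plan((*press(-3,-191.5),.121),ang=-92.4)
s=snap('side','5');crop(s,235,120,195,140,4,'pics/s5.png')
E
```

```text
clock: 22.32
tcp_pos: [0.5896, -0.1812, 0.1229]
tool_rot: [-0.0, 1.0, -0.019, 0.0]
ft_force: [0.4, 0.4, -0.1]
opening: 0.0852
grip_force: 0.0
t 22.32 tcp [ 0.5896 -0.1812  0.1229] press [  -2.3685 -191.5146] yang -92.15 tilt [0.0003 0.    ] open 0.0852 grip 0.0 F [ 0.3865  0.3982 -0.1457] q [-0.3581  0.3734  1.2716  0.0001  1.4964  1.2502]
turn deg [-0.0023 -0.0164  0.2501]
shift mm [-0.6 -0.   1.9]
```

View pics/s5.png

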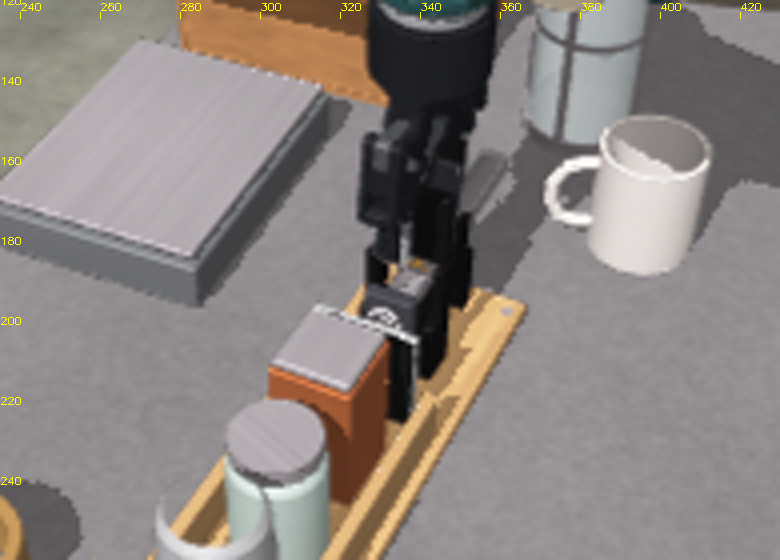

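The tail of the bar shows behind the post at (350–362, 158–172) and the hand straddles the post and trigger. From here I'll measure numerically: bar tail tip along the bar axis, and lids by template.

```bash
cat >> h.py <<'E'
from scipy.ndimage import map_coordinates
def tail(d,show=False):
    g=d['pixels'].astype(float).mean(2);ys=np.arange(-225,-330,-1.);pr=[]
    for x in(-7,-3,1):
        uv=proj(d,[np.r_[press(x,y),.079] for y in ys]);pr.append(map_coordinates(g,[uv[:,1],uv[:,0]],order=1))
    pr=np.mean(pr,0)
    if show: print('tail profile',pr[::4].round())
    return ys,pr
def track(d,ref,u0,v0,u1,v1,z):
    """displacement of patch (pixels of ref) -> motion along press y, mm"""
    a=ref['pixels'][v0:v1,u0:u1];b=d['pixels'][v0-40:v1+60,u0-60:u1+40]
    m=cv2.matchTemplate(b,a,cv2.TM_CCOEFF_NORMED);j,i=np.unravel_index(m.argmax(),m.shape)
    def sub(l,c,r): return .5*(l-r)/(l-2*c+r)
    try: du,dv=i+sub(m[j,i-1],m[j,i],m[j,i+1])-60, j+sub(m[j-1,i],m[j,i],m[j+1,i])-40
    except IndexError: du,dv=i-60,j-40
    u,v=(u0+u1)/2,(v0+v1)/2
    return (topress(onz(d,u+du,v+dv,z))-topress(onz(d,u,v,z))),m.max().round(2)
def report(tag):
    r=load('side5');d=snap('side',tag)
    print('tin',track(d,r,304,196,330,216,.12),'jar',track(d,r,292,221,316,238,.107),'grinder',track(d,r,275,242,302,258,.122))
    ys,p=tail(d,True);return d
E
python3 - <<'E'
from h import *
tail(load('side5'),True);tail(load('side0'),True)
u=proj(load('side5'),[np.r_[press(-3,y),.079] for y in(-225,-325)]);print(u)
E
python3 -m handwheel '[[[0,0,1.5,0,0,0],[0,0,0,0,0,0],[0,0,0,0,0,0],[0,0,0,0,0,0],[0,0,0,0,0,0],[0,0,0,0,0,0]]]' 0 30
```

```text
tail profile [ 17.  17.  17.  18.  19.  20.  21.  22.  36.  48.  70.  79.  88.  94.
  94.  95.  96.  95.  95.  95.  96.  96.  96.  96.  98.  98. 105.]
tail profile [ 18.  18.  17.  17.  19.  19.  19.  21.  34.  46.  67.  76.  85.  90.
  90.  91.  92.  92. 118. 140. 142. 141. 137. 146. 147. 148. 153.]
[[344.2314 179.753 ]
 [357.8059 159.7331]]
clock: 23.12
tcp_pos: [0.5901, -0.1799, 0.123]
tool_rot: [-0.001, 1.0, -0.018, 0.001]
ft_force: [-3.4, 7.2, 7.1]
opening: 0.0201
grip_force: 34.0
```

```bash
python3 -c "
from h import *
report('6')"
python3 -m handwheel '[[[0,-1.5,0,0,0,0],[0,0,0,0,0,0],[0,0,0,0,0,0],[0,0,0,0,0,0]]]' 85 30
python3 -m handwheel '[[[0,0,0,0,0,0],[0,0,0,0,0,0],[0,0,0,0,0,0],[0,0,0,0,0,0],[0,0,0,0,0,0]]]' 0 30
python3 -c "
from h import *
report('7')"
```

```text
tin (array([-0.108 ,  0.3757]), np.float32(0.85)) jar (array([ 0.0389, -0.1813]), np.float32(1.0)) grinder (array([-0.0372,  0.0904]), np.float32(1.0))
tail profile [ 20.  19.  18.  20.  21.  22.  25.  33.  48.  63.  85.  93.  96.  96.
  97.  97.  97.  97.  98.  98.  97.  97.  99. 105. 113. 127. 140.]
clock: 23.68
tcp_pos: [0.5897, -0.1795, 0.1213]
tool_rot: [-0.0, 1.0, -0.019, 0.0]
ft_force: [-0.2, 0.2, 0.5]
opening: 0.0724
grip_force: 0.0
clock: 24.3
tcp_pos: [0.5901, -0.18, 0.123]
tool_rot: [0.001, 1.0, -0.019, 0.001]
ft_force: [-1.9, 0.7, 5.1]
opening: 0.0194
grip_force: 32.5
tin (array([-0.4151,  7.5513]), np.float32(0.83)) jar (array([ 0.1078, -0.1752]), np.float32(0.99)) grinder (array([-0.0382,  0.0907]), np.float32(1.0))
tail profile [ 20.  19.  18.  20.  21.  22.  26.  33.  48.  63.  85.  94.  97.  97.
  97.  97.  97.  97.  98.  98. 102. 110. 120. 136. 142. 142. 142.]
```

```bash
python3 - <<'E'
from h import *
for n in('side0','side5','side6','side7'):
    g=load(n)['pixels'].astype(int).mean(2)[150:178:2,344:372:2].astype(int);print(n);print(g)
E
```

```text
side0
[[138 141 142 140 141 142 144 143 143 142 143 109 163 161]
 [142 141 140 138 141 140 141 139 144 143 142 119 137 173]
 [140 139 141 143 142 139 141 142 141 142 139 140 119 129]
 [141 140 138 139 138 137 143 142 142 143 144 141 141 136]
 [136 137 137 136 135 124 158 168 166 143 140 139 140 138]
 [ 81  69 108 129 136 113 124 154 140 119 139 140 139 138]
 [ 68  67  67  51 117 132 126 156  93 128 136 140 139 137]
 [ 68  66  68  51 117 128 150 132 107 136 137  86 125 134]
 [ 65  67  69  64  88  92 100  87 137 140  85  85  86 127]
 [ 22  22  45  78  91  93  91 126 133  95  84  86  91 135]
 [ 18  35  18  82  93  98 105 134 121  85  84  86 128 136]
 [ 17  18  23  81  92  84 133  96  84  83  85  87 131 139]
 [ 18  18  22  19  41 129  97  83  84  84  84  85  85 137]
 [ 17  18  27  12  56  88  86  85  86  87  86  85 128 138]]
side5
[[ 58  41  19  17  20 132 150 148 148 148 148 115 148 167]
 [ 59  32  19  20  27 139 148 146 149 149 148 125  80 157]
 [ 59  21  17  55 125 145 146 148 147 148 146 105  77  76]
 [ 28  16  17  15 129 143 143 146 147 149 147  93  92  81]
 [ 23  16  16  17 128 128
[... 1531 characters left out ...]
2  18  21 133 145 146 147 147 148 146 105  76  75]
 [ 29  19  19  22 137 143 144 147 148 148 146  93  93  80]
 [ 25  19  25  99 141 144 144 143 144 147  91  91  92  91]
 [ 24  20  71 143 142 141 143 140 142 104  91  92  90  91]
 [ 22  19  99 143 116 110 119 130 143 103  89  92  91  90]
 [ 26  46 136 125  83  95 105 105 140 142  92  90  89  91]
 [ 42  49 129  84  90 101 101  91 141 145  89  88  90  89]
 [ 14  23  57  89  98 100  91 131 138  99  88  90  90  89]
 [ 16  38  25  96 103  91 110 138 135  89  89  90  89  89]
 [ 18  19  44  98  96  88 139 139  87  89  89  90  90  91]
 [ 18  20  49  25  43 134 137 100  87  88  88  89  88  94]
 [ 18  19  37  13  59  91  90  89  90  91  89  89  90 143]]
```

```bash
cat >> h.py <<'E'
def barv(d):
    g=d['pixels'].astype(float).mean(2)[152:182,353:358].mean(1)
    i=np.argmax(g<125);return 152+i-1+(g[i-1]-125)/(g[i-1]-g[i])
def report(tag):
    r=load('side5');d=snap('side',tag)
    print('bar v',barv(d).round(2),'tin',track(d,r,304,200,324,216,.12),'jar',track(d,r,292,221,316,238,.107),'grinder',track(d,r,275,242,302,258,.122))
E
python3 -c "
from h import *
for n in('side5','side6','side7'):
    d=load(n);print(barv(d),track(d,load('side5'),304,200,324,216,.12))"
python3 -m handwheel '[[[0,0,0,0,0,0],[0,0,0,0,0,0],[0,0,0,0,0,0],[0,0,0,0,0,0]]]' 85 30
python3 -m handwheel '[[[0,0,0,0,0,0],[0,0,0,0,0,0],[0,0,0,0,0,0],[0,0,0,0,0,0],[0,0,0,0,0,0]]]' 0 30
python3 -c "
from h import *
report('8')"
```

```text
157.63 (array([0.0627, 0.246 ]), np.float32(1.0))
159.5079365079365 (array([0.1254, 0.2597]), np.float32(1.0))
161.4306049822064 (array([-0.5598,  7.2355]), np.float32(0.99))
clock: 24.85
tcp_pos: [0.5897, -0.1793, 0.1212]
tool_rot: [-0.0, 1.0, -0.019, -0.0]
ft_force: [0.7, 0.1, 0.2]
opening: 0.0727
grip_force: 0.0
clock: 25.48
tcp_pos: [0.5902, -0.1799, 0.1232]
tool_rot: [0.001, 1.0, -0.019, 0.001]
ft_force: [-2.5, 0.9, 7.1]
opening: 0.0197
grip_force: 32.8
bar v 163.76 tin (array([ 1.0139, 16.1079]), np.float32(0.96)) jar (array([-0.223 ,  6.3508]), np.float32(0.84)) grinder (array([0.3434, 2.4623]), np.float32(0.87))
```

```bash
python3 -m handwheel '[[[0,0,0,0,0,0],[0,0,0,0,0,0],[0,0,0,0,0,0],[0,0,0,0,0,0]]]' 85 30
python3 -m handwheel '[[[0,0,0,0,0,0],[0,0,0,0,0,0],[0,0,0,0,0,0],[0,0,0,0,0,0],[0,0,0,0,0,0]]]' 0 30
python3 -c "
from h import *
report('9')
for n in('side8','side9'):
    g=load(n)['pixels'].astype(float).mean(2)[156:176,353:358].mean(1).astype(int);print(g)"
```

```text
clock: 26.02
tcp_pos: [0.5896, -0.1793, 0.1212]
tool_rot: [-0.0, 1.0, -0.019, -0.0]
ft_force: [-0.6, -0.3, -0.0]
opening: 0.0726
grip_force: 0.0
clock: 26.65
tcp_pos: [0.5903, -0.1799, 0.1234]
tool_rot: [0.001, 1.0, -0.019, 0.001]
ft_force: [-2.6, 1.0, 8.0]
opening: 0.0198
grip_force: 33.0
bar v 166.26 tin (array([-1.5878, 24.5986]), np.float32(0.96)) jar (array([-0.475 , 14.5376]), np.float32(0.82)) grinder (array([0.0076, 9.7756]), np.float32(0.89))
[143 144 143 142 143 143 145 135 121 109 102  98 100 101 106 113 115 120
 127 108]
[144 144 143 142 143 143 146 145 141 138 127 117 111 106 108 112 114 120
 127 108]
```

```bash
python3 -m handwheel '[[[0,0,0,0,0,0],[0,0,0,0,0,0],[0,0,0,0,0,0],[0,0,0,0,0,0]]]' 56 30
python3 -c "
from h import *
report('10')"
python3 -m handwheel '[[[0,0,0,0,0,0],[0,0,0,0,0,0],[0,0,0,0,0,0],[0,0,0,0,0,0],[0,0,0,0,0,0]]]' 0 30
python3 -c "
from h import *
report('11')
for n in('side9','side10','side11'):
    g=load(n)['pixels'].astype(float).mean(2)[156:180,353:358].mean(1).astype(int);print(g)"
```

```text
clock: 27.2
tcp_pos: [0.5894, -0.1796, 0.1208]
tool_rot: [-0.0, 1.0, -0.019, -0.0]
ft_force: [-0.1, -3.6, -1.5]
opening: 0.0475
grip_force: 1.4
bar v 165.87 tin (array([-1.5909, 24.605 ]), np.float32(0.96)) jar (array([-0.4704, 14.5309]), np.float32(0.82)) grinder (array([0.0112, 9.7723]), np.float32(0.89))
clock: 27.88
tcp_pos: [0.5899, -0.18, 0.1229]
tool_rot: [0.001, 1.0, -0.019, 0.001]
ft_force: [-2.7, -1.0, 4.7]
opening: 0.0197
grip_force: 32.5
bar v 167.33 tin (array([ 1.5637, 26.6633]), np.float32(0.97)) jar (array([-1.163 , 16.6385]), np.float32(0.86)) grinder (array([-0.0675, 12.3014]), np.float32(0.9))
[144 144 143 142 143 143 146 145 141 138 127 117 111 106 108 112 114 120
 127 108  89  90  89  89]
[143 145 143 142 143 143 146 145 142 138 123 114 111 105 106 113 114 113
 120 108  89  90  90  88]
[144 144 143 142 143 143 146 144 142 141 134 126 121 115 111 112 114 120
 127 108  89  90  90  89]
```

```bash
python3 - <<'E'
from h import *
s=load('side5')
ys=np.arange(-350,-229,10);uv=proj(s,[np.r_[press(-3,y),.079] for y in ys]);print(np.c_[ys,uv])
for n in range(5,12):
    g=load(f'side{n}')['pixels'].astype(float).mean(2);o=[]
    for u in range(351,360):
        c=g[150:182,u];i=np.argmax((c<122)&(np.arange(32)>4));o.append(150+i-1+(c[i-1]-122)/(c[i-1]-c[i]))
    print(n,np.round(o,2))
E
```

```text
[[-350.      360.9465  155.1014]
 [-340.      359.7016  156.9374]
 [-330.      358.4416  158.7956]
 [-320.      357.1664  160.6763]
 [-310.      355.8755  162.5801]
 [-300.      354.5688  164.5073]
 [-290.      353.2459  166.4583]
 [-280.      351.9066  168.4336]
 [-270.      350.5504  170.4336]
 [-260.      349.1772  172.4589]
 [-250.      347.7865  174.5099]
 [-240.      346.3781  176.5871]
 [-230.      344.9516  178.6909]]
5 [152.78 154.6  159.71 158.28 157.23 157.34 156.97 157.53 157.7 ]
6 [155.49 161.46 160.26 159.38 159.39 159.5  159.78 159.88 160.48]
7 [155.49 161.77 161.38 161.03 161.48 161.88 161.98 162.48 162.93]
8 [155.46 162.94 162.74 163.5  164.42 164.14 164.68 173.39 171.45]
9 [155.92 164.72 165.44 166.43 166.17 166.61 174.31 173.4  171.45]
10 [159.02 155.83 165.45 165.64 165.83 166.36 172.43 171.44 171.32]
11 [155.48 166.47 165.64 166.74 166.98 174.44 174.31 173.41 171.46]
```

```bash
python3 -m handwheel '[[[0,0,0,0,0,0],[0,0,0,0,0,0],[0,0,0,0,0,0],[0,0,0,0,0,0]]]' 54 30
python3 -m handwheel '[[[0,0,0,0,0,0],[0,0,0,0,0,0],[0,0,0,0,0,0],[0,0,0,0,0,0],[0,0,0,0,0,0]]]' 0 30
python3 - <<'E'
from h import *
report('12')
for n in(9,11,12):
    g=load(f'side{n}')['pixels'].astype(int).mean(2)[158:178:1,348:362].astype(int);print(n);print(g[:16])
E
```

```text
clock: 28.42
tcp_pos: [0.5894, -0.1795, 0.1209]
tool_rot: [-0.0, 1.0, -0.019, -0.0]
ft_force: [0.3, -2.7, -1.7]
opening: 0.0463
grip_force: 1.4
clock: 29.05
tcp_pos: [0.59, -0.18, 0.1231]
tool_rot: [0.001, 1.0, -0.019, 0.001]
ft_force: [-2.8, -0.6, 4.8]
opening: 0.0199
grip_force: 32.7
bar v 168.83 tin (array([ 1.5533, 26.6979]), np.float32(0.97)) jar (array([-1.1581, 16.6659]), np.float32(0.86)) grinder (array([-0.0693, 12.3058]), np.float32(0.9))
9
[[ 25  40 100 135 141 142 143 143 143 144 143 143 144 147]
 [ 71 132 143 141 139 141 143 143 142 141 141 140 142 143]
 [ 96 137 143 143 142 143 143 143 144 142 141 141 143 143]
 [100 141 145 145 143 143 144 143 143 143 141 143 145 144]
 [ 99 138 143 145 146 146 145 145 147 147 143 143 143 143]
 [127 140 139 138 142 143 146 146 144 145 145 144 143 143]
 [137 141 142 139 138 141 143 141 141 143 144 144 143 142]
 [141 140 162 131 115 129 139 138 140 143 145 143 142 143]
 [129 119 110 110 111 112 130 123 131 141 143 143 145 147]
 [106  87  85  91 103 107 111 113 116 137 142 142 143 143]
 [ 67  83  89  92  96 101 104 114 105 134 139 138 139 1
[... 1495 characters left out ...]
8 144 145 146 145 145 145 147 146 143 143 143 142]
 [ 98 135 138 138 141 144 146 146 144 144 145 143 143 144]
 [131 141 139 140 140 143 142 140 141 143 144 143 142 142]
 [134 140 141 141 142 142 141 141 141 143 145 143 141 142]
 [130 118 135 141 142 142 142 141 143 144 143 143 145 147]
 [119 114 116 117 130 139 140 141 143 142 142 142 143 143]
 [ 79 105 110 112 112 131 124 130 139 142 139 138 139 136]
 [ 31  78  93 104 107 112 112 117 134 139 139 136 137 102]
 [ 27  82  93  98 102 106 101 111 134 139 138 138 139 102]
 [ 27  84  96 101 102  99  90 117 139 142 142 141 136 101]
 [ 44  89  95  97  95  85  88 120 139 140 139 137 100  87]
 [ 46  88  51  30  46  81 111 134 139 139 136 100  88  88]]
```

```bash
python3 -m handwheel '[[[0,0,0,0,0,0],[0,0,0,0,0,0]]]' 0 30
python3 -c "
from rig import bot
print(bot.sign_off())"
```

```text
clock: 29.35
tcp_pos: [0.59, -0.18, 0.1231]
tool_rot: [0.001, 1.0, -0.019, 0.001]
ft_force: [-3.2, -0.3, 6.0]
opening: 0.02
grip_force: 32.7
the job is handed in; nothing more can be done
None
```

The jar and tin stand upright in the crate between the grinder and the pad, with the row tight against the end wall; by my image estimate the pad is pressed back about 10–11 mm, and I handed in at 29.35 s with the trigger still held squeezed home (no verdict came back).

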